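# Snap a cast cover into the spring nest and stone its raised land

### The arm

A 6-joint arm with a two-finger parallel gripper is mounted at the origin on the work surface. World frame = base frame: x ahead of the robot, y to its left, z up, the work surface at z = 0. Lengths are in m, angles in rad, forces in N, time in s.
With the tool pointing down it reaches from about 0.25 to 0.775 m from the base axis. Payload 4 kg.
Tool frame: the origin (TCP) lies midway between the tips of the shut fingers; the grasp point (between the pads) lies 19 mm behind it (robot.tcp_to_grasp is the z of the grasp point in the tool frame, in m); z points along the fingers, y is the line along which they close (so a half turn about z gives the same grasp; the last joint's range is limited). The gripper opens to 94 mm and grips with 3 to 60 N. Pads are 16 mm wide; open, the fingers measure 119 mm over their backs; the gripper's body (75 mm by 177 mm) begins 78 mm behind the grasp point.
Start: joints at [-0.103, 0.087, 1.371, -0, 1.684, -0.103], TCP at [0.55, -0, 0.206] pointing down, gripper open.
Joint ranges: [-3.1, 3.1], [-0.76, 2.03], [0.27, 2.55], [-1.08, 4.22], [0.17, 2.65], [-2.57, 2.57]. Speed limits (rad/s): [2.79, 2.79, 3.14, 3.14, 3.14, 3.14].

### API

Orientations are given as [roll, pitch, yaw] about the fixed x, y, z axes, in that order (R = Rz(yaw) Ry(pitch) Rx(roll)).
In Python, from bench import robot gives the robot as it stands. The module is installed in compiled form; this text tells all that it offers.
- The arm moves only by the tool move_arm, never from a script. Its argument "motion" is one flat list of numbers, 7 for each row, row after row: the turn, a rotation vector about the tool's x, y, z in units of 45 degrees (1.0 is 45 degrees), then the shift along the tool's x, y, z in units of 100 mm (1.0 is 100 mm), then the opening, from 0 (shut) to 1 (fully open). A call has 1 to 12 rows; each row shifts and turns the commanded pose from where the row before left it, along the tool's axes as they then stand; what a row does not reach is not made up. A row lasts 1/12 s, in which the tool goes at most 41.7 mm and 7.16 degrees, less where a joint would pass 70% of its speed; a pose out of reach is approached as far as the arm can. A call with a number of a shift or a turn outside -1 to 1 is refused whole. A call with a gripper value outside its range is refused whole. The fingers move at their own pace and stop on an object; the grip force is fixed at half the most. Time passes only in rows, so rows that do not move let the fingers close. It gives the time, the measured TCP pose, the force, the opening and the grip force at its end, in the units of the state.
- robot.get_obs(): the state, without advancing time (a new reading comes with each control period).
- robot.snapshot(name): name is "scene" or "side" or "wrist"; returns the picture (420x560x3 uint8, red, green, blue); there is no depth.
- robot.get_calibration(name): a dict with "fx", "fy", "cx", "cy" (pixels), "R" (3x3) and "t" (3): a world point X has camera coordinates R X + t. Camera axes: x right, y down, z forward; pixel columns grow to the right and rows downward; lengths in m; the calibration is good to about 2 mm. A picture is of the moment at which its call begins: read the wrist's pose just before it. get_calibration takes no time and is no camera call; for the wrist camera it gives the pose at the moment of the call.
- robot.close_job(): hands the job in; it is judged then, once.
The state is a dict: "time": time; "joint_positions": joint angles; "qvel": joint speeds; "joint_torque": joint torques, N m; "tool_pos": TCP position; "ee_rot": TCP orientation; "wrist_force": force on the tool from outside, world axes, zero at the start; "wrist_torque": the same for the moment, N m; "width": finger opening in m; "finger_force": force on a finger pad.
Only numpy, scipy, OpenCV 4.12 (cv2) and the standard library are available. Lean on these libraries where they do the work, as an engineer would, in place of code of your own. Each camera call takes 0.05 s, during which the arm holds its last target. There are 200 camera calls.

### The job

Take the aluminium cover with the raised land out of the green tray, set it in the spring nest land upwards and push it down until both catches snap over its ends. Then take the hand stone from its wooden rest and, keeping it flat with light, steady pressure (about 10 N), stroke it slowly (at least two seconds each way) along the land in one go: from overhanging the rounded end to overhanging the square end, and back again to the rounded end. Put the stone back flat in its rest and leave the cover latched in the nest, without disturbing the other things on the bench.

Things in the scene. Friction and masses are not known exactly. Their poses are not given: they have to be found in the camera images.
- cover: Loose cast aluminium cover, about 0.32 kg, lying flat in the green tray. Flange 148 x 52 x 12 mm (x, y, z) with a raised land on it, gripped across its sides from above. Origin: centre of the flange's underside; x along the length towards the land's square end, z up.
- land_top (a point): Centre of the flat top of the cover's raised land, 38 mm above the cover's underside, over its origin; axes as the cover's. The land is 120 mm long (x = -60 to +60), 24 mm wide, 26 mm high above the flange; rounded in plan (radius 12 mm) at its -x end, square at its +x end.
- nest: Fixed spring nest: steel base 192 x 92 x 15 mm, four steel corner locators with flared tops (to 65 mm above the bench) round a pocket for the cover's flange, 2 mm clearance each side. Between the locators (46 mm each way from the middle) its long sides are open for fingers. Origin: centre of the base's underside; x along its length, z up. The cover fits either way round.
- pocket (a point): Where the cover's origin lies once latched: on the nest's middle, 30 mm above the bench (land top at 68 mm). Set in loosely, the cover rests on the catches' slopes or on the ejector, underside 38 to 55 mm up. Push it (fingertips on the flange or on the land) to about 27 mm, then let go: the ejector lifts it to 30 mm under the hooks. Pushing takes 10 to 15 N.
- ejector (a joint): Black platen in the nest that springs the cover up: metres pushed down, 0 empty (top at 38 mm), 0.008 with the cover latched, 0.013 bottomed. 6.4 N at 0, rising 0.8 N per mm. A latched cover stays up against the hooks under up to about 9 N on its land, then sinks 1 mm per 0.8 N for 5 mm, then is rigid.
- catch_a (a joint): Snap catch at the nest's +x end: a sprung steel hook 18 mm wide, hinged low in the base, with a sloped lead-in on top (to 67 mm above the bench) that guides the cover in; 0 rad when closed (over the flange, or nest empty), grows as it is pushed outward, 0.1 to 0.17 while the flange passes.
- catch_b (a joint): The same catch at the nest's -x end.
- stone: Loose hand stone, about 0.18 kg, lying in the wooden rest: grey abrasive block 56 x 28 x 12 mm, aluminium backing 6 mm thick, on it an upright black grip 46 long x 20 wide x 32 mm high (50 mm in all). Origin: centre of the flat working underside; x along its length, z up. Used with its length along the land, either way round.
- rest: Wooden rest for the stone, fixed: an open shallow box 96 x 68 x 12 mm outside, 6 mm walls, floor 6 mm thick. Origin: centre of its underside on the bench; x along its length, z up.
- tray: Green plastic parts tray, fixed, 200 x 200 mm, walls 28 mm high and 5 mm thick, floor 5 mm thick. Origin: centre of its underside on the bench.
- blank: Bystander in the tray: a flat loose aluminium plate without a land, 110 x 44 x 10 mm. Origin: centre of its underside.
- blower: Bystander: black rubber air-blower bulb, 56 mm in diameter, 95 mm high, standing. Origin: centre of its underside.
- bottle: Bystander: clear bottle with a green cap, 56 mm in diameter, 130 mm high, standing. Origin: centre of its underside.
- handpiece: Bystander: black and steel grinder handpiece lying in a grey cradle, 60 x 50 mm foot, 135 mm long along its x, 54 mm high. Origin: centre of the cradle's underside.
Mind the look-alikes: they are no part of the job. What is shaped like the cover but blue is not meant. Of the things like the rest, leave any that is yellow; of the rest the smaller one is meant.

How it is judged:
On the way, in this order (a step that is already met when the one before it is completed fails the run):
1. the cover sits in the nest with both catches closed over it (z of cover in the frame of nest below 0.0325 m and angle between cover's own z axis and vertical below 0.06 rad and horizontal distance between cover and nest below 0.006 m and value of joint each of catch_a, catch_b below 0.05 rad), for 0.3 s.
2. the stone lies flat and in line on the land, pressed with 4 to 20 N, overhanging the rounded end (contact force between stone and cover between 4 and 20 N and y of stone in the frame of cover between -0.01 and 0.01 m and angle between stone's own z axis and vertical below 0.12 rad and angle between the x axis of stone and the x axis of cover, either way round below 0.2 rad and x of stone in the frame of cover below -0.03 m), for 0.1 s.
3. it passes over the middle of the land without losing its even pressure of 4 to 20 N (contact force between stone and cover between 4 and 20 N and y of stone in the frame of cover between -0.01 and 0.01 m and angle between stone's own z axis and vertical below 0.12 rad and angle between the x axis of stone and the x axis of cover, either way round below 0.2 rad and x of stone in the frame of cover between -0.027 and 0.027 m), for 0.6 s.
4. still pressed flat, it overhangs the square end (contact force between stone and cover between 4 and 20 N and y of stone in the frame of cover between -0.01 and 0.01 m and angle between stone's own z axis and vertical below 0.12 rad and angle between the x axis of stone and the x axis of cover, either way round below 0.2 rad and x of stone in the frame of cover above 0.03 m), for 0.05 s.
5. it passes back over the middle of the land with the same unbroken pressure (all of step 3), for 0.6 s.
6. still pressed flat, it overhangs the rounded end again (all of step 2), for 0.05 s.
At the end, for the whole second after the job is handed in: The cover is latched in the nest (land up, underside no more than 32.5 mm above the bench, centred within 6 mm, both catches closed) and at rest; the stone lies flat inside its wooden rest (underside within 3 mm of the rest's floor), at rest (all of step 1 and x of stone in the frame of rest between -0.022 and 0.022 m and y of stone in the frame of rest between -0.018 and 0.018 m and z of stone in the frame of rest below 0.009 m and angle between stone's own z axis and vertical below 0.08 rad and linear speed of each of stone, cover below 0.02 m/s); the robot touches nothing.
It fails at once if the flat blank, blower bulb, bottle or handpiece is moved more than 30 mm (distance of any of blank, blower, bottle, handpiece from where it was at the start of the episode above 0.03 m).
It fails at once if the blower bulb or bottle is tipped over (angle between any of blower, bottle's own z axis and vertical above 0.4 rad).
It fails at once if the stone is pressed on the cover with more than 30 N (contact force between stone and cover above 30 N).
It also fails if it takes over 72 s, if anything falls off the work surface, if the arm or the gripper's body presses on something with over 40 N, if the wrist force passes 120 N, or if a joint passes its speed limit or range.

## Working session

There is one attempt and no reset: what is moved stays moved. The work goes in short steps, Python scripts to look and compute and a tool call to move; the robot and the scene stay as the last step left them, time stands still between calls to the robot, and variables do not carry over. Pictures are saved under pics/ and viewed, at most 10 in all, crops included, and the job is handed in when it is done.

Besides the shell and the picture viewer there is one more tool, called after "Call:" by a JSON object that holds its "api" and its "payload". move_arm: Moves the arm, as the interface text tells. Shifts and turns lie within -1 to 1; 1 stands for 100 mm of shift or 45 degrees of turn. Its arguments: {"type":"object","properties":{"motion":{"type":"array","items":{"type":"number"}}},"required":["motion"]}

```bash
mkdir -p pics; cat > h.py <<'E'
import numpy as np, cv2
from bench import robot
def snap(n,f):
    c=robot.get_calibration(n); im=cv2.cvtColor(robot.snapshot(n),cv2.COLOR_RGB2BGR); cv2.imwrite('pics/'+f,im); np.save('pics/'+f+'.npy',c,allow_pickle=True); return im
def p2w(f,u,v,z):
    c=np.load('pics/'+f+'.npy',allow_pickle=True).item(); R=np.array(c['R']);t=np.array(c['t'])
    d=R.T@np.array([(u-c['cx'])/c['fx'],(v-c['cy'])/c['fy'],1]); o=-R.T@t
    return o+d*(z-o[2])/d[2]
def w2p(f,X):
    c=np.load('pics/'+f+'.npy',allow_pickle=True).item(); p=np.array(c['R'])@X+np.array(c['t'])
    return np.array([c['fx']*p[0]/p[2]+c['cx'],c['fy']*p[1]/p[2]+c['cy']])
E
python3 - <<'E'
from h import *
o=robot.get_obs(); print(o, robot.tcp_to_grasp)
a=snap('scene','scene1.png');b=snap('wrist','wrist1.png')
for n in('scene','wrist','side'):
    c=robot.get_calibration(n);print(n,-np.array(c['R']).T@c['t'],c['fx'])
cv2.imwrite('pics/scene1b.png',cv2.resize(a,(800,600),interpolation=cv2.INTER_CUBIC))
E
```

```text
{'time': 0.0, 'joint_positions': array([-1.03100523e-01,  8.79594399e-02,  1.37219378e+00, -2.96411607e-05,
        1.68357570e+00, -1.03107528e-01]), 'qvel': array([ 0.00142518, -0.00134509,  0.00067497, -0.00112361,  0.00040611,
       -0.00020226]), 'joint_torque': array([ 1.28542815e-03, -3.40182602e+01, -3.02423716e+01,  7.18220207e-02,
        3.29729996e-02, -1.13141955e-04]), 'tool_pos': array([5.49478538e-01, 3.86654123e-05, 2.04332408e-01]), 'ee_rot': array([-3.13946470e+00, -1.90571658e-04,  1.57079983e+00]), 'wrist_force': array([-0.75411177,  0.76368262, -0.25294008]), 'wrist_torque': array([-0.04041906,  0.01515443,  0.02708969]), 'finger_force': 0.0, 'width': 0.09399452667492043} -0.0188
scene [1.00751488 0.55277407 1.20891955] 511.8585883894199
wrist [0.54915781 0.07678296 0.38361485] 360.4211085195221
side [-0.0560058   0.95491945  0.89346712] 457.495711362837
```

View pics/scene1b.png

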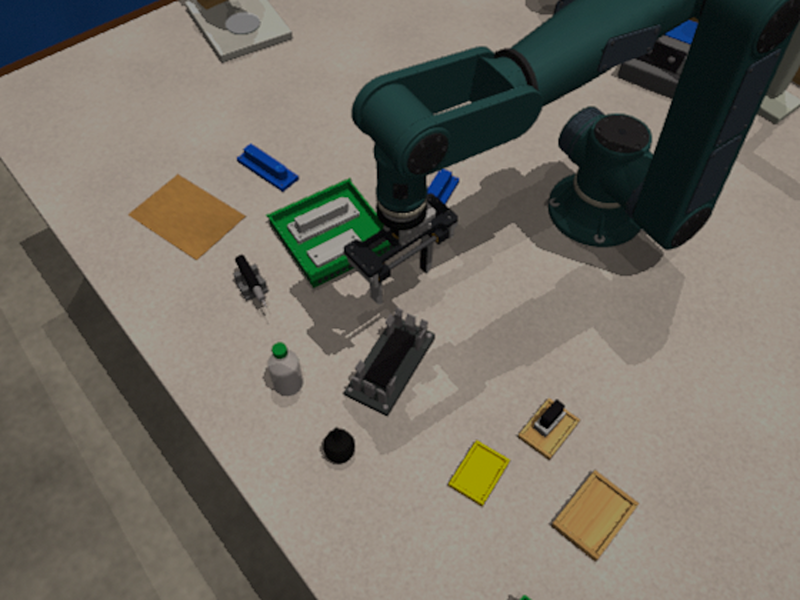

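View pics/wrist1.png

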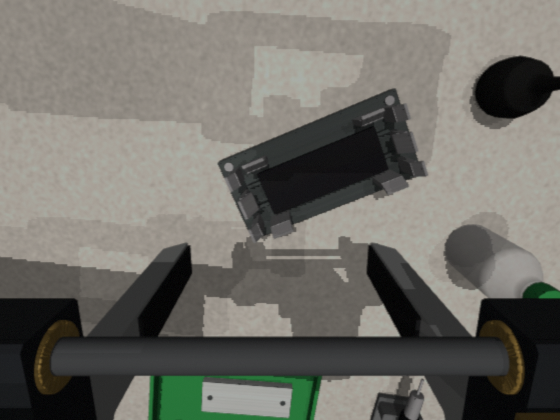

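The scene shows, in 800-px coordinates:
- **Cover:** the silver one with a land is in the green tray at (322,217). The two blue ones, at (267,167) and (443,187), are look-alikes. The flat blank is at (333,247).
- **Nest:** (390,362).
- **Rest:** the small wooden one, with the stone in it, is at (550,427). The larger wooden one at (595,513) and the yellow one at (478,472) are not meant.

The wrist view shows the nest centred near (320,165).

```bash
python3 - <<'E'
from h import *
a=cv2.imread('pics/scene1.png')
for n,u,v,z in[('cover',322,214,.043),('tray',328,235,0.02),('stone',550,412,.056),('rest',549,428,.01),('nest',390,362,.015),('blower',339,445,.05),('bottle',282,375,.06),('hand',250,280,.03),('bigrest',595,513,.01)]:
    print(n,p2w('scene1.png',u*.7,v*.7,z).round(3))
for u,v in[(228,167),(391,101)]: print(p2w('wrist1.png',u,v,.015).round(4))
A=cv2.resize(a[115:205,180:280],(400,360),interpolation=cv2.INTER_CUBIC);B=cv2.resize(a[265:355,350:450],(400,360),interpolation=cv2.INTER_CUBIC)
w=cv2.imread('pics/wrist1.png')[75:255,200:440]
cv2.imwrite('pics/crop1.png',np.hstack([A,B])); 
E
```

```text
cover [ 0.49  -0.332  0.043]
tray [ 0.504 -0.295  0.02 ]
stone [0.455 0.292 0.056]
rest [0.457 0.303 0.01 ]
nest [0.593 0.022 0.015]
blower [0.773 0.108 0.05 ]
bottle [ 0.774 -0.059  0.06 ]
hand [ 0.697 -0.293  0.03 ]
bigrest [0.508 0.459 0.01 ]
[0.4962 0.0225 0.015 ]
[0.6582 0.0873 0.015 ]
```

View pics/crop1.png

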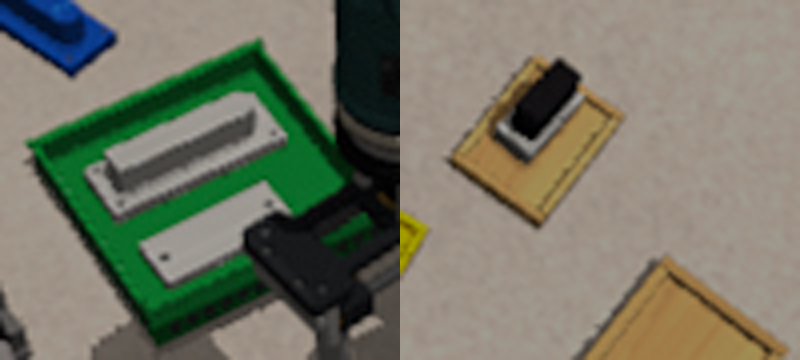

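The crop confirms both targets: the silver cover with the raised land in the tray (left), its rounded end at the lower left, and the stone in the small wooden rest (right). Next I move the wrist camera over the tray.

Call:
{"api": "move_arm", "payload": {"motion": [0,0,0,-0.4,-0.06,-0.03,1,0,0,0,-0.4,-0.06,-0.03,1,0,0,0,-0.4,-0.06,-0.03,1,0,0,0,-0.4,-0.06,-0.03,1,0,0,0,-0.4,-0.06,-0.03,1,0,0,0,-0.4,-0.06,-0.03,1,0,0,0,-0.4,-0.06,-0.03,1,0,0,0,-0.4,-0.06,-0.03,1,0,0,0,-0.4,-0.06,-0.03,1,0,0,0,-0.4,-0.06,-0.03,1,0,0,0,0,0,0,1,0,0,0,0,0,0,1]}}

```text
time: 1.1
tool_pos: [0.4889, -0.4019, 0.2339]
ee_rot: [-3.14, -0.002, 1.567]
wrist_force: [0.8, 1.1, -0.2]
width: 0.0939
finger_force: 0.0
```

```bash
python3 - <<'E'
from h import *
o=robot.get_obs(); print(o['tool_pos'],o['ee_rot'])
snap('wrist','wrist2.png')
E
```

```text
[ 0.48893744 -0.40186649  0.23385593] [-3.13995160e+00 -1.98911371e-03  1.56702226e+00]
```

View pics/wrist2.png

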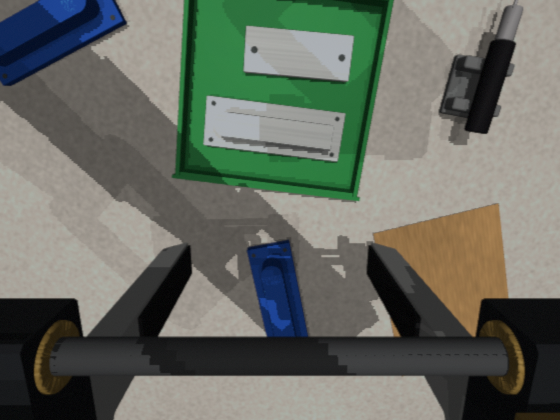

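The wrist view shows the cover flange spanning about (204,97) to (344,161) with a hole near each corner, and the blank above it at (298,53). I enlarge the cover and the nest (from wrist1) for exact points.

```bash
python3 - <<'E'
from h import *
w=cv2.imread('pics/wrist2.png')[85:175,195:355]; n=cv2.imread('pics/wrist1.png')[80:250,210:435]
A=cv2.resize(w,None,fx=4,fy=4,interpolation=cv2.INTER_CUBIC)   #640x360 
B=cv2.resize(n,(318,240),interpolation=cv2.INTER_CUBIC)
cv2.imwrite('pics/c2.png',cv2.resize(w,None,fx=5,fy=5,interpolation=cv2.INTER_CUBIC))
cv2.imwrite('pics/c3.png',cv2.resize(n,None,fx=3.5,fy=3.5,interpolation=cv2.INTER_CUBIC))
E
```

```text
(no output)
```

View pics/c2.png

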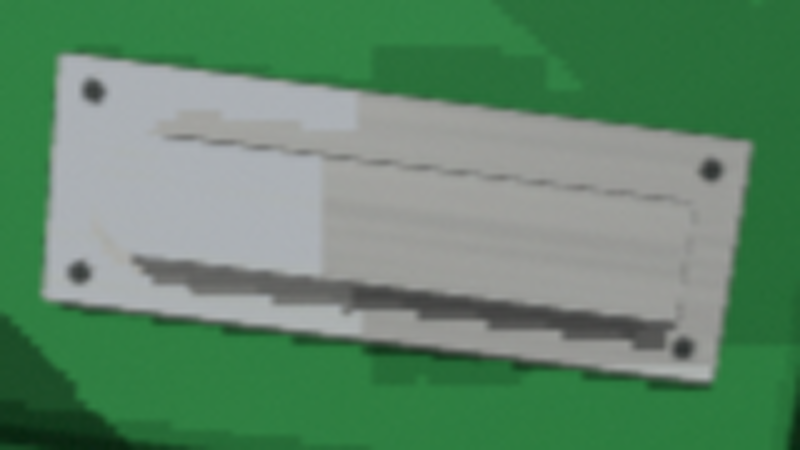

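View pics/c3.png

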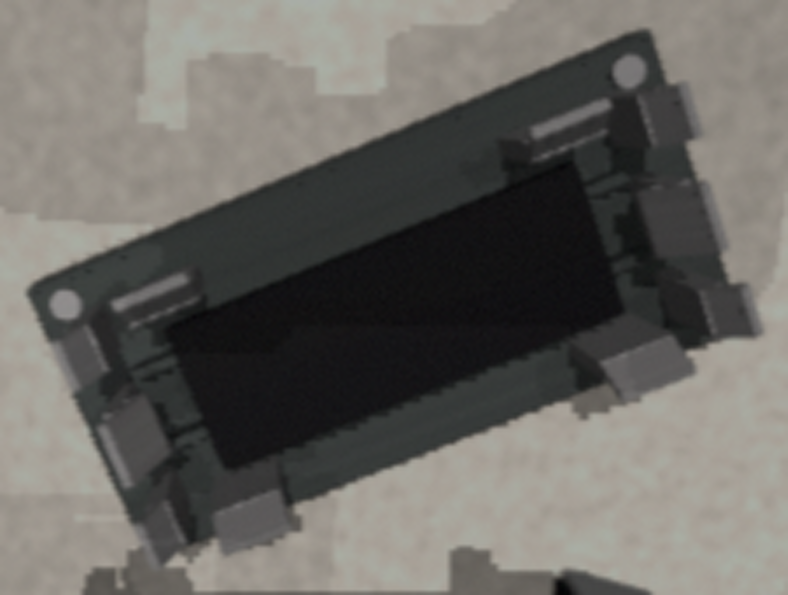

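```bash
python3 - <<'E'
from h import *
def q(f,pts,s,o,z): 
    P=np.array([p2w(f,(x+.5)/s-.5+o[0],(y+.5)/s-.5+o[1],z) for x,y in pts]); return P[:,:2]
C=q('wrist2.png',[(60,55),(752,142),(714,383),(43,300)],5,(195,85),.017)
L=q('wrist2.png',[(690,200),(675,322)],5,(195,85),.043)
N=q('wrist1.png',[(165,325),(575,163),(622,315),(230,468)],3.5,(210,80),.038)
S=q('wrist1.png',[(30,290),(650,30)],3.5,(210,80),.015)
for n,P in(('cover',C),('nest',N)):
    e=[(P[1]-P[0]),(P[2]-P[3]),(P[1]-P[2]),(P[0]-P[3])]
    print(n,P.mean(0).round(4),[ (np.linalg.norm(x).round(4),np.degrees(np.arctan2(x[1],x[0])).round(2)) for x in e])
d=(C[1]-C[0]+C[2]-C[3]);d/=np.linalg.norm(d); print('land end centre rel',(L.mean(0)-C.mean(0))@d)
print(L, np.linalg.norm(L[0]-L[1]))
D=S[1]-S[0]; L_=np.linalg.norm(D); x=D/L_; y=np.array([-x[1],x[0]]); print('base',S,L_,np.degrees(np.arctan2(x[1],x[0])),S.mean(0)-y*.046)
# known-calib check using land centre + d
print('cover from land',L.mean(0)-.06*d)
# reproject model overlay
def ov(f,c,th,boxes,out,crop,s):
    im=cv2.imread('pics/'+f);R=np.array([[np.cos(th),-np.sin(th)],[np.sin(th),np.cos(th)]])
    im=cv2.resize(im,None,fx=s,fy=s,interpolation=cv2.INTER_CUBIC)
E
```

```text
cover [ 0.4823 -0.3422] [(np.float64(0.1471), np.float64(-7.12)), (np.float64(0.1476), np.float64(-7.24)), (np.float64(0.0515), np.float64(83.17)), (np.float64(0.0512), np.float64(82.65))]
nest [0.5906 0.0219] [(np.float64(0.1185), np.float64(21.58)), (np.float64(0.1166), np.float64(22.05)), (np.float64(0.0437), np.float64(111.08)), (np.float64(0.0447), np.float64(113.49))]
land end centre rel 0.058956994517709214
[[ 0.54194523 -0.33699078]
 [ 0.53972804 -0.36115251]] 0.02426324500244081
base [[0.48632543 0.0270988 ]
 [0.66144297 0.09918565]] 0.1893744072610841 22.37443344663745 [0.59139446 0.02060529]
cover from land [ 0.48130721 -0.34157179]
```

The enlarged crops show the cover's square end on the right (+x) and its rounded end on the left, plus the nest's four locators with the platen in the middle. The cover is at (0.482,-0.342), -7.2°, and the nest is at about (0.591,0.021), 22°. I turn the tool by +97° about its z so that it grips across the land.

Call:
{"api": "move_arm", "payload": {"motion": [0,0,0.158,0,0,0,1,0,0,0.158,0,0,0,1,0,0,0.158,0,0,0,1,0,0,0.158,0,0,0,1,0,0,0.158,0,0,0,1,0,0,0.158,0,0,0,1,0,0,0.158,0,0,0,1,0,0,0.158,0,0,0,1,0,0,0.158,0,0,0,1,0,0,0.158,0,0,0,1,0,0,0.158,0,0,0,1,0,0,0.158,0,0,0,1]}}

```text
time: 2.15
tool_pos: [0.4908, -0.3976, 0.2356]
ee_rot: [-3.141, -0.0, 0.078]
wrist_force: [0.1, -0.4, -0.0]
width: 0.0938
finger_force: 0.0
```

Call:
{"api": "move_arm", "payload": {"motion": [0,0,0.13,0,0,0,1,0,0,0.13,0,0,0,1,0,0,0,0,0,0,1]}}

```text
time: 2.4
tool_pos: [0.4907, -0.3978, 0.2357]
ee_rot: [-3.141, -0.0, -0.121]
wrist_force: [-0.3, 0.4, -1.1]
width: 0.0942
finger_force: 0.0
```

```bash
cat >> h.py <<'E'
def go(x,y,z,yawdeg):
    o=robot.get_obs(); from scipy.spatial.transform import Rotation as Ro
    A=Ro.from_euler('xyz',o['ee_rot']); T=Ro.from_euler('xyz',[np.pi,0,np.radians(yawdeg)])
    rv=np.degrees((A.inv()*T).as_rotvec())/45; s=A.inv().apply(np.array([x,y,z])-o['tool_pos'])*10
    print('t',o['time'],'pos',o['tool_pos'].round(4),'yaw',np.degrees(o['ee_rot']).round(2),'F',o['wrist_force'].round(1),'w',o['width'].round(4),'ff',np.round(o['finger_force'],1))
    print('turn',rv.round(3),'shift',s.round(3),'rows',np.linalg.norm(s)/.417)
E
python3 -c "
from h import *
go(.482,-.342,.10,-7.2);print(robot.get_obs()['joint_positions'])"
```

```text
Traceback (most recent call last):
  File "h.py", line 16, in go
    print('t',o['time'],'pos',o['tool_pos'].round(4),'yaw',np.degrees(o['ee_rot']).round(2),'F',o['wrist_force'].round(1),'w',o['width'].round(4),'ff',np.round(o['finger_force'],1))
                                                                                                                              ^^^^^^^^^^^^^^^^
AttributeError: 'float' object has no attribute 'round'
```

```bash
sed -i "s/o\['width'\].round(4)/round(o['width'],4)/" h.py; python3 -c "
from h import *
go(.482,-.342,.10,-7.2);print(robot.get_obs()['joint_positions'])"
```

```text
t 2.4 pos [ 0.4907 -0.3978  0.2357] yaw [-1.7997e+02 -1.0000e-02 -6.9600e+00] F [-0.3  0.4 -1.1] w 0.0942 ff 0.0
turn [-0.001 -0.     0.005] shift [-0.154 -0.543  1.357] rows 3.5245666571190064
[-7.71232329e-01  2.69142142e-01  1.10111319e+00  5.14830367e-04
  1.77153620e+00  9.21088001e-01]
```

Call:
{"api": "move_arm", "payload": {"motion": [0,0,0.005,-0.04,-0.14,0.35,0.55,0,0,0,-0.04,-0.14,0.35,0.55,0,0,0,-0.04,-0.13,0.35,0.5,0,0,0,-0.034,-0.133,0.35,0.5,0,0,0,0,0,0.2,0.5,0,0,0,0,0,0.1,0.5,0,0,0,0,0,0,0.5,0,0,0,0,0,0,0.5]}}

```text
time: 3.07
tool_pos: [0.4822, -0.3441, 0.0664]
ee_rot: [3.141, -0.001, -0.125]
wrist_force: [-0.5, 0.2, 0.7]
width: 0.0475
finger_force: 0.0
```

```bash
python3 -c "
from h import *
go(.482,-.342,.0205,-7.2);snap('wrist','wrist3.png')"
```

```text
t 3.0667 pos [ 0.4822 -0.3441  0.0664] yaw [ 1.7997e+02 -6.0000e-02 -7.1400e+00] F [-0.5  0.2  0.7] w 0.0475 ff 0.0
turn [ 0.001 -0.001  0.001] shift [-0.005 -0.021  0.459] rows 1.1018727779083264
```

View pics/wrist3.png

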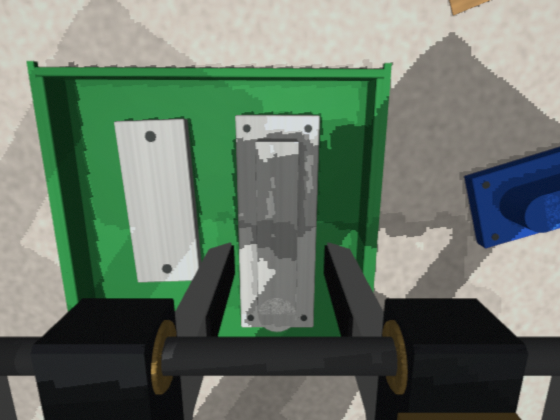

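The cover lies squarely between the fingers, its square end at the top near (278,116) and its rounded end at (278,325). I use these corners to cross-check its position.

```bash
python3 -c "
from h import *
P=np.array([p2w('wrist3.png',u,v,.017)[:2] for u,v in[(236,115),(320,115),(313.5,327),(241,327)]]);print(P.mean(0),P)
P=(P[0]+P[1]-P[2]-P[3])/2;print(np.linalg.norm(P),np.degrees(np.arctan2(P[1],P[0])))"
```

```text
[ 0.48205309 -0.34241844] [[ 0.55845189 -0.32636718]
 [ 0.55202568 -0.37750304]
 [ 0.40559693 -0.35878971]
 [ 0.41213786 -0.30701381]]
0.14760369893819963 -7.408863705821507
```

Both views agree, so I descend and grip.

Call:
{"api": "move_arm", "payload": {"motion": [0,0,0.003,-0.005,-0.02,0.22,0.5,0,0,0,0,0,0.16,0.5,0,0,0,0,0,0.08,0.5,0,0,0,0,0,0,0.5,0,0,0,0,0,0,0.1,0,0,0,0,0,0,0,0,0,0,0,0,0,0,0,0,0,0,0,0,0,0,0,0,0,0,0,0,0,0,0,0,0,0,0]}}

```text
time: 3.95
tool_pos: [0.482, -0.3429, 0.0209]
ee_rot: [3.14, -0.002, -0.129]
wrist_force: [-0.1, 0.2, 4.3]
width: 0.0237
finger_force: 30.0
```

```bash
python3 -c "
from h import *
go(.591,.021,.20,22)"
```

```text
t 3.95 pos [ 0.482  -0.3429  0.0209] yaw [ 1.7991e+02 -1.3000e-01 -7.3800e+00] F [-0.1  0.2  4.3] w 0.0237 ff 30.0
turn [ 0.003 -0.002 -0.653] shift [ 0.617 -3.746 -1.795] rows 10.069977155970053
```

Call:
{"api": "move_arm", "payload": {"motion": [0,0,0,0,0,-0.15,0,0,0,0,0,0,-0.4,0,0,0,0,0,0,-0.4,0,0,0,0,0,0,-0.4,0,0,0,0,0.06,-0.375,-0.1,0,0,0,0,0.06,-0.375,0,0,0,0,0,0.06,-0.375,0,0,0,0,0,0.06,-0.375,0,0,0,0,0,0.06,-0.375,0,0,0,0,0,0.06,-0.375,0,0,0,0,0,0.06,-0.375,0,0,0,0,0,0.06,-0.375,0,0]}}

```text
time: 4.95
tool_pos: [0.5668, -0.0488, 0.1631]
ee_rot: [-3.141, 0.003, -0.129]
wrist_force: [1.2, -0.9, -4.3]
width: 0.0235
finger_force: 30.0
```

Call:
{"api": "move_arm", "payload": {"motion": [0,0,0,0.06,-0.375,0,0,0,0,0,0.06,-0.375,0,0,0,0,-0.131,0,0,0,0,0,0,-0.131,0,0,0,0,0,0,-0.131,0,0,0,0,0,0,-0.131,0,0,0,0,0,0,-0.131,0,0,0,0,0,0,0,0,0,0,0,0,0,0,0,0,0,0]}}

```text
time: 5.7
tool_pos: [0.5883, 0.0221, 0.1632]
ee_rot: [-3.141, 0.002, 0.383]
wrist_force: [-0.2, -0.4, -3.6]
width: 0.0237
finger_force: 30.0
```

```bash
python3 -c "
from h import *
go(.591,.021,.15,22);
a=snap('scene','scene2.png');b=snap('wrist','wrist4.png')
A=cv2.resize(a[170:320,220:320],(400,600),interpolation=cv2.INTER_CUBIC)
cv2.imwrite('pics/c4.png',np.hstack([A,cv2.resize(b,(400,300)).repeat(2,0)*0+255]) if 0 else b)"
```

```text
t 5.7 pos [0.5883 0.0221 0.1632] yaw [-1.7994e+02  1.2000e-01  2.1950e+01] F [-0.2 -0.4 -3.6] w 0.0237 ff 30.0
turn [-0.001  0.003 -0.001] shift [0.021 0.021 0.132] rows 0.3253881097904263
```

View pics/c4.png

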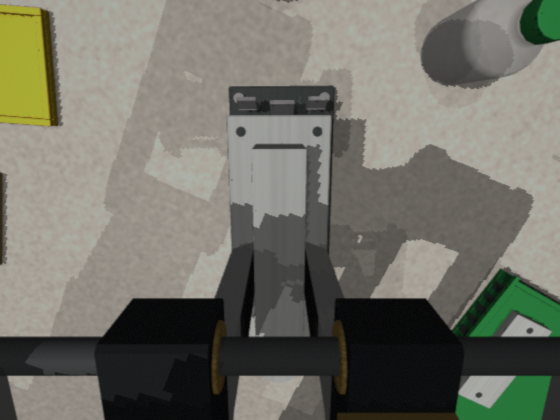

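The held cover covers the nest. The nest's +x end edge runs from (229,87) to (335,87), and the cover's end from (229,115) to (330,115). I use these to check the alignment.

```bash
python3 -c "
from h import *
f='wrist4.png'
for n,p,z,h in(('nest',[(229,87),(335.5,87)],.015,.096),('nestscrews',[(240,97),(324,97)],.0165,0),('cover',[(229.5,115),(330.5,115)],.1587,.074)):
    P=np.array([p2w(f,u,v,z)[:2] for u,v in p]);m=P.mean(0);d=P[0]-P[1];x=np.array([d[1],-d[0]])/np.linalg.norm(d)
    print(n,np.linalg.norm(d),np.degrees(np.arctan2(x[1],x[0])),m-h*x, m)
# platen/base fit from wrist1 screws etc
g=cv2.cvtColor(cv2.imread('pics/wrist4.png'),cv2.COLOR_BGR2GRAY)
print(g[82:120,250]); print(g[90,222:240],g[90,325:345]); print(g[160,222:240],g[160,320:340])
"
```

```text
nest 0.09180644308579884 21.930061122239678 [0.58934364 0.02056521] [0.67839712 0.05641876]
nestscrews 0.07258026138496407 21.9304312783853 [0.67062939 0.05351576] [0.67062939 0.05351576]
cover 0.04983220709938203 21.931110694187428 [0.58838733 0.02266816] [0.65703221 0.05030653]
[141 142 140 134  80  52  56  57  57  57  57  57  57  57  73 105 113 110
  92  68  61  61  62  62  61  62  67  92  52  30  44  49  58 109 139 154
 157 157]
[143 144 144 144 144 138 105  63  54  49  52  59  59  58  57  58  58  58] [ 55  55  54  53  53  52  52  50  47  56  73  95 128 143 146 146 145 146
 146 145]
[170 170 167 159 151 148 143 148 153 155 157 158 155 156 155 155 154 154] [152 151 151 150 152 154 152 151 138 103  58  42  80  99 101 102 102 103
 102 103]
```

Call:
{"api": "move_arm", "payload": {"motion": [0,0,0,0.01,0.02,0.3,0,0,0,0,0,0,0.3,0,0,0,0,0,0,0.2,0,0,0,0,0,0,0,0,0,0,0,0,0,0,0]}}

```text
time: 6.22
tool_pos: [0.5895, 0.0205, 0.083]
ee_rot: [-3.14, 0.003, 0.385]
wrist_force: [0.1, 1.1, -3.5]
width: 0.0237
finger_force: 30.0
```

```bash
python3 -c "
from h import *
go(.590,.0207,.043,22)
snap('side','side1.png');snap('wrist','wrist5.png')"
```

```text
t 6.2167 pos [0.5895 0.0205 0.083 ] yaw [-179.91    0.19   22.04] F [ 0.1  1.1 -3.5] w 0.0237 ff 30.0
turn [-0.002  0.004  0.001] shift [0.007 0.001 0.4  ] rows 0.960221096737741
```

Call:
{"api": "move_arm", "payload": {"motion": [0,0,0,0.005,0,0.05,0,0,0,0,0,0,0.05,0,0,0,0,0,0,0.05,0,0,0,0,0,0,0.05,0,0,0,0,0,0,0,0]}}

```text
time: 6.73
tool_pos: [0.5909, 0.0206, 0.0639]
ee_rot: [3.142, 0.0, 0.386]
wrist_force: [0.6, 0.2, -2.4]
width: 0.0239
finger_force: 30.0
```

Call:
{"api": "move_arm", "payload": {"motion": [0,0,0,0,0,0.05,0,0,0,0,0,0,0.05,0,0,0,0,0,0,0,0]}}

```text
time: 6.98
tool_pos: [0.5914, 0.0207, 0.054]
ee_rot: [3.141, -0.001, 0.386]
wrist_force: [1.3, -0.1, 0.9]
width: 0.0239
finger_force: 30.0
```

Call:
{"api": "move_arm", "payload": {"motion": [0,0,0,0,0,0.04,0,0,0,0,0,0,0.04,0,0,0,0,0,0,0.03,0,0,0,0,0,0,0,0]}}

```text
time: 7.32
tool_pos: [0.5916, 0.0207, 0.0455]
ee_rot: [3.141, -0.001, 0.386]
wrist_force: [-2.1, -0.3, 7.7]
width: 0.0236
finger_force: 30.0
```

Call:
{"api": "move_arm", "payload": {"motion": [0,0,0,0,0,0.02,0,0,0,0,0,0,0.02,0,0,0,0,0,0,0,0,0,0,0,0,0,0,0]}}

```text
time: 7.65
tool_pos: [0.5917, 0.0207, 0.0426]
ee_rot: [3.141, -0.002, 0.386]
wrist_force: [-2.8, 0.3, 10.5]
width: 0.0236
finger_force: 30.0
```

Call:
{"api": "move_arm", "payload": {"motion": [0,0,0,0,0,0.01,0,0,0,0,0,0,0,0,0,0,0,0,0,0,0.4,0,0,0,0,0,0,0.4,0,0,0,0,0,-0.1,0.4,0,0,0,0,0,-0.4,0.4,0,0,0,0,0,-0.4,0.4,0,0,0,0,0,-0.4,0.4,0,0,0,0,0,-0.3,0.4]}}

```text
time: 8.4
tool_pos: [0.5916, 0.0211, 0.2026]
ee_rot: [3.141, -0.004, 0.386]
wrist_force: [0.3, 0.6, 0.7]
width: 0.0375
finger_force: 0.0
```

```bash
python3 -c "
from h import *
go(.59,.0207,.2,22)
a=snap('scene','scene3.png');s=snap('side','side2.png');w=snap('wrist','wrist6.png')
c=w2p('side2.png',np.array([.59,.021,.05])).astype(int);d=w2p('scene3.png',np.array([.59,.021,.05])).astype(int);e=w2p('scene3.png',np.array([.457,.3,.03])).astype(int);print(c,d,e)
k=lambda im,p:cv2.resize(im[p[1]-37:p[1]+38,p[0]-50:p[0]+50],(400,300),interpolation=cv2.INTER_CUBIC)
cv2.imwrite('pics/c5.png',np.vstack([np.hstack([k(s,c),k(a,d)]),np.hstack([k(a,e),cv2.resize(w,(400,300))])]))"
```

```text
t 8.4 pos [0.5916 0.0211 0.2026] yaw [179.95  -0.22  22.11] F [0.3 0.6 0.7] w 0.0375 ff 0.0
turn [ 0.001 -0.005  0.002] shift [-0.017 -0.002  0.026] rows 0.07459517733812264
[246 226] [273 245] [384 295]
```

View pics/c5.png

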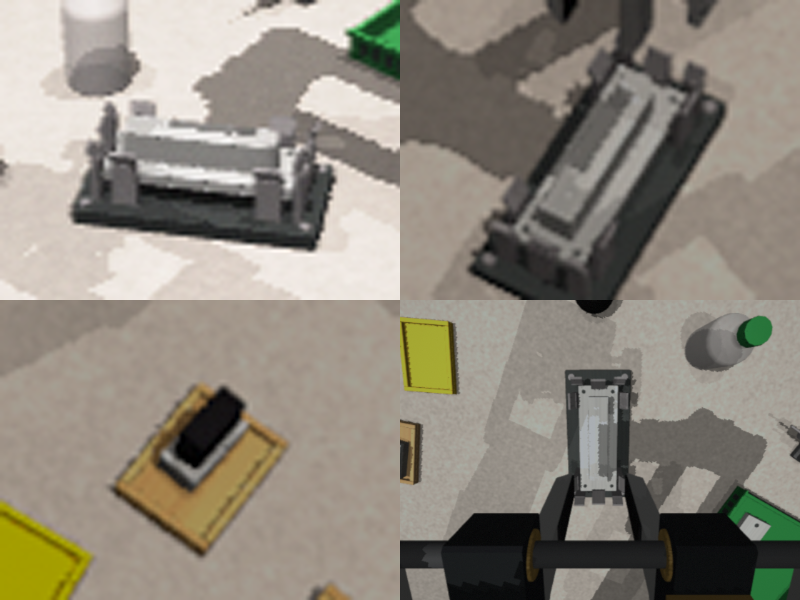

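The lower-right panel and the side panel (top left) show the cover level between the locators with its land up. The height doesn't prove that it latched, so I probe the land with shut fingers and push again.

Call:
{"api": "move_arm", "payload": {"motion": [0,0,0,-0.015,0,0.38,0,0,0,0,0,0,0.38,0,0,0,0,0,0,0.35,0,0,0,0,0,0,0.12,0,0,0,0,0,0,0.05,0,0,0,0,0,0,0,0,0,0,0,0,0,0,0]}}

```text
time: 9.13
tool_pos: [0.5901, 0.0203, 0.0711]
ee_rot: [-3.141, -0.001, 0.386]
wrist_force: [0.7, 0.0, -0.0]
width: 0.0002
finger_force: 0.0
```

Call:
{"api": "move_arm", "payload": {"motion": [0,0,0,0,0,0.03,0,0,0,0,0,0,0.02,0,0,0,0,0,0,0,0]}}

```text
time: 9.38
tool_pos: [0.5909, 0.0203, 0.0679]
ee_rot: [3.14, -0.003, 0.386]
wrist_force: [-2.5, 0.7, 9.1]
width: 0.0004
finger_force: 4.3
```

The land top holds at 68 mm under 9 N, so the cover is latched. Next I go to look at the stone.

Call:
{"api": "move_arm", "payload": {"motion": [0,0,0,0,0,-0.3,0,0,0,0,0,0,-0.4,0.5,0,0,0,0,0,-0.4,0.5,0,0,0,-0.125,-0.38,-0.05,0.5,0,0,0,-0.125,-0.38,-0.05,0.5,0,0,0,-0.125,-0.38,-0.05,0.5,0,0,0,-0.125,-0.38,-0.05,0.5,0,0,0,-0.125,-0.38,-0.05,0.5,0,0,0,-0.125,-0.38,-0.05,0.5,0,0,0,-0.125,-0.38,0,0.5,0,0,0,-0.125,-0.38,0,0.5,0,0,0,0,0,0,0.5]}}

```text
time: 10.38
tool_pos: [0.3784, 0.269, 0.2065]
ee_rot: [-3.138, -0.001, 0.394]
wrist_force: [-0.1, -0.7, -0.2]
width: 0.0468
finger_force: 0.0
```

```bash
python3 -c "
from h import *
go(.455,.292,.2,22)
w=snap('wrist','wrist7.png')
d=w2p('wrist7.png',np.array([.456,.298,.02])).astype(int);print(d)
x0,y0=max(d[0]-80,0),max(d[1]-60,0);print(x0,y0)
cv2.imwrite('pics/c6.png',cv2.resize(w[y0:y0+120,x0:x0+160],None,fx=5,fy=5,interpolation=cv2.INTER_CUBIC))"
```

```text
t 10.3833 pos [0.3784 0.269  0.2065] yaw [-1.7977e+02 -5.0000e-02  2.2600e+01] F [-0.1 -0.7 -0.2] w 0.0468 ff 0.0
turn [-0.005 -0.001  0.013] shift [0.795 0.083 0.065] rows 1.922980769667797
[283 104]
203 44
```

View pics/c6.png

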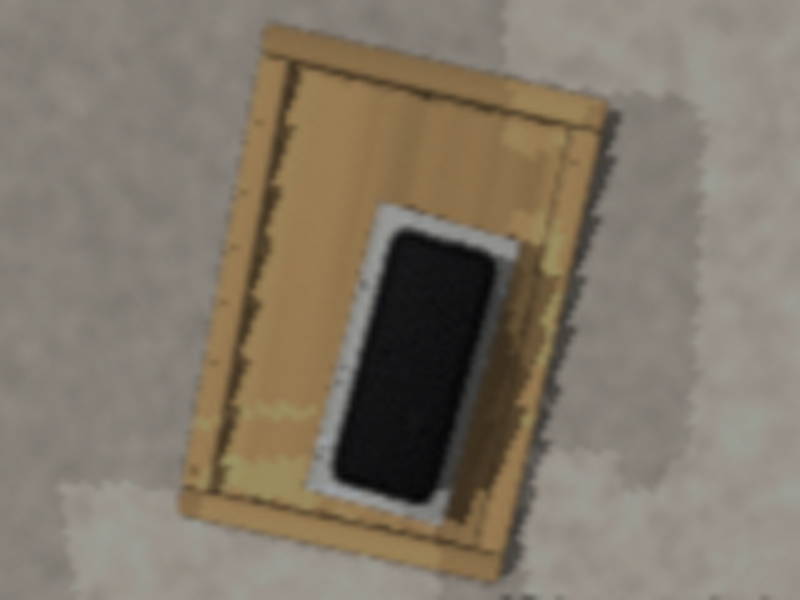

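The crop shows the stone in the lower right of the rest. The rest's outer corners are (265,22), (608,100), (500,582) and (180,515), and the black grip runs from (445,235) to (385,500).

```bash
python3 -c "
from h import *
for n,p,z in(('rest',[(265,22),(608,100),(500,582),(180,515)],.012),('grip',[(391,226),(501,250),(438,507),(331,482)],.056),('back',[(380,204),(518,242),(443,522),(312,490)],.024)):
    P=np.array([p2w('wrist7.png',(u+.5)/5-.5+203,(v+.5)/5-.5+44,z)[:2] for u,v in p]);X=(P[0]+P[1]-P[2]-P[3])/2;Y=(P[0]+P[3]-P[1]-P[2])/2
    print(n,P.mean(0).round(4),np.linalg.norm(X).round(4),np.degrees(np.arctan2(X[1],X[0])).round(2),np.linalg.norm(Y).round(4),np.degrees(np.arctan2(Y[1],Y[0])).round(2))
"
```

```text
rest [0.4535 0.301 ] 0.0953 10.97 0.0675 100.73
grip [0.4459 0.2925] 0.0453 8.94 0.0197 100.23
back [0.4458 0.2924] 0.055 8.19 0.027 98.48
```

```bash
python3 -c "
from h import *
go(.4459,.2925,.10,8.8)"
```

```text
t 10.4333 pos [0.3807 0.2667 0.2062] yaw [-1.7995e+02 -9.0000e-02  2.2470e+01] F [-0.3 -0.4  0.9] w 0.0473 ff 0.0
turn [-0.001 -0.002  0.304] shift [0.699 0.012 1.064] rows 3.052718677590352
```

Call:
{"api": "move_arm", "payload": {"motion": [0,0,0,0.233,0.004,0.2,0.45,0,0,0,0.233,0.004,0.2,0.45,0,0,0,0.233,0.004,0.2,0.45,0,0,0.152,0,0,0.2,0.45,0,0,0.152,0,0,0.2,0.45,0,0,0,0,0,0.1,0.45,0,0,0,0,0,0,0.45]}}

```text
time: 11.02
tool_pos: [0.4469, 0.2875, 0.0923]
ee_rot: [3.139, 0.006, 0.148]
wrist_force: [0.5, 0.6, 0.6]
width: 0.0423
finger_force: 0.0
```

```bash
python3 -c "
from h import *
go(.4459,.2925,.027,8.8)"
```

```text
t 11.0167 pos [0.4469 0.2875 0.0923] yaw [179.87   0.33   8.5 ] F [0.5 0.6 0.6] w 0.0423 ff 0.0
turn [ 0.003  0.007 -0.007] shift [ 0.001 -0.052  0.652] rows 1.5695594420672752
```

Call:
{"api": "move_arm", "payload": {"motion": [0,0,0,0,-0.02,0.15,0.45,0,0,0,0,0,0,0.45,0,0,0,0,0,0,0.45]}}

```text
time: 11.27
tool_pos: [0.448, 0.2911, 0.0812]
ee_rot: [3.142, -0.0, 0.148]
wrist_force: [0.6, -0.7, 0.6]
width: 0.0426
finger_force: 0.0
```

```bash
python3 -c "
from h import *
go(.4459,.2925,.027,8.8)"
```

```text
t 11.2667 pos [0.448  0.2911 0.0812] yaw [ 1.80e+02 -3.00e-02  8.49e+00] F [ 0.6 -0.7  0.6] w 0.0426 ff 0.0
turn [ 0.    -0.001 -0.007] shift [-0.019 -0.017  0.542] rows 1.3016689416535463
```

Call:
{"api": "move_arm", "payload": {"motion": [0,0,-0.005,-0.02,-0.015,0.25,0.45,0,0,0,0,0,0.18,0.45,0,0,0,0,0,0.1,0.45,0,0,0,0,0,0,0.45,0,0,0,0,0,0,0,0,0,0,0,0,0,0,0,0,0,0,0,0,0,0,0,0,0,0,0,0,0,0,0,0,0,0,0]}}

```text
time: 12.02
tool_pos: [0.4465, 0.2929, 0.029]
ee_rot: [-3.141, -0.003, 0.151]
wrist_force: [0.3, -0.9, 4.4]
width: 0.0196
finger_force: 29.9
```

```bash
python3 -c "
from h import *
go(.4459,.2925,.12,21.95)"
```

```text
t 12.0167 pos [0.4465 0.2929 0.029 ] yaw [-1.7997e+02 -1.6000e-01  8.6500e+00] F [ 0.3 -0.9  4.4] w 0.0196 ff 29.9
turn [-0.    -0.004 -0.296] shift [-0.004  0.003 -0.91 ] rows 2.1814923416809937
```

Call:
{"api": "move_arm", "payload": {"motion": [0,0,0,0,0,-0.15,0,0,0,0,0,0,-0.4,0,0,0,0,0,0,-0.4,0,0,0,0,0.076,0.375,-0.05,0,0,0,0,0.076,0.375,0,0,0,0,0,0.076,0.375,0,0,0,0,0,0.076,0.375,0,0,0,0,0,0.076,0.375,0,0,0,0,0,0.076,0.375,0,0,0,0,0,0.076,0.375,0,0,0,0,0,0.076,0.375,0,0,0,0,0,0,0,0,0]}}

```text
time: 13.02
tool_pos: [0.5521, -0.0015, 0.1269]
ee_rot: [3.137, 0.0, 0.144]
wrist_force: [0.8, -0.2, -2.1]
width: 0.0202
finger_force: 29.9
```

Call:
{"api": "move_arm", "payload": {"motion": [0,0,-0.1,0,0,0,0,0,0,-0.1,0,0,0,0,0,0,-0.095,0,0,0,0,0,0,0,0,0,0,0,0,0,0,0,0,0,0,0,0,0,0,0,0,0]}}

```text
time: 13.52
tool_pos: [0.5504, 0.0055, 0.1273]
ee_rot: [-3.141, 0.0, 0.381]
wrist_force: [0.0, 1.0, -2.3]
width: 0.0191
finger_force: 29.9
```

```bash
python3 -c "
from h import *
go(.5521,.005,.095,22)"
```

```text
t 13.5167 pos [0.5504 0.0055 0.1273] yaw [-1.7998e+02  2.0000e-02  2.1850e+01] F [ 0.   1.  -2.3] w 0.0191 ff 29.9
turn [-0.     0.    -0.003] shift [0.014 0.011 0.323] rows 0.7748486442643086
```

Call:
{"api": "move_arm", "payload": {"motion": [0,0,0,0.015,0.01,0.2,0,0,0,0,0,0,0.12,0,0,0,0,0,0,0,0,0,0,0,0,0,0,0]}}

```text
time: 13.85
tool_pos: [0.5512, 0.005, 0.0941]
ee_rot: [-3.14, 0.003, 0.382]
wrist_force: [1.0, 0.7, -1.8]
width: 0.0196
finger_force: 29.9
```

Call:
{"api": "move_arm", "payload": {"motion": [0,0,0,0,0,0.02,0,0,0,0,0,0,0.02,0,0,0,0,0,0,0,0,0,0,0,0,0,0,0]}}

```text
time: 14.18
tool_pos: [0.5526, 0.0048, 0.0919]
ee_rot: [3.141, -0.001, 0.382]
wrist_force: [-0.8, -0.2, -0.9]
width: 0.0196
finger_force: 29.9
```

Call:
{"api": "move_arm", "payload": {"motion": [0,0,0,0,0,0.015,0,0,0,0,0,0,0,0,0,0,0,0,0,0,0]}}

```text
time: 14.43
tool_pos: [0.553, 0.0047, 0.0911]
ee_rot: [3.141, -0.002, 0.382]
wrist_force: [-0.5, -0.1, 2.9]
width: 0.0199
finger_force: 29.9
```

Call:
{"api": "move_arm", "payload": {"motion": [0,0,0,0,0,0.015,0,0,0,0,0,0,0,0,0,0,0,0,0,0,0]}}

```text
time: 14.68
tool_pos: [0.553, 0.0047, 0.0905]
ee_rot: [3.14, -0.002, 0.382]
wrist_force: [-2.6, 0.0, 7.0]
width: 0.0198
finger_force: 29.9
```

```bash
python3 -c "
from h import *
go(.5521,.005,.095,22)"
```

```text
t 14.6833 pos [0.553  0.0047 0.0905] yaw [ 1.7994e+02 -1.1000e-01  2.1910e+01] F [-2.6  0.   7. ] w 0.0198 ff 29.9
turn [ 0.001 -0.002 -0.002] shift [-0.007 -0.006 -0.045] rows 0.10963989754354998
```

Call:
{"api": "move_arm", "payload": {"motion": [0,0,0,0,0,0.006,0,0,0,0,0.01,0,0,0,0,0,0,0.02,0,0,0,0,0,0,0.023,0,0,0,0,0,0,0.023,0,0,0,0,0,0,0.023,0,0,0]}}

```text
time: 15.18
tool_pos: [0.5614, 0.0076, 0.0899]
ee_rot: [3.14, 0.0, 0.382]
wrist_force: [-5.2, -0.5, 8.3]
width: 0.0198
finger_force: 29.9
```

Call:
{"api": "move_arm", "payload": {"motion": [0,0,0,0.023,0,0,0,0,0,0,0.023,0,0,0,0,0,0,0.023,0,0,0,0,0,0,0.023,0,0,0,0,0,0,0.023,0,0,0,0,0,0,0.023,0,0,0,0,0,0,0.023,0,0,0,0,0,0,0.023,0,0,0]}}

```text
time: 15.85
tool_pos: [0.5785, 0.0144, 0.0899]
ee_rot: [3.14, 0.0, 0.382]
wrist_force: [-4.1, -1.6, 7.0]
width: 0.0197
finger_force: 29.9
```

Pressure is about 9 N, so I carry on with a trace of extra down.

Call:
{"api": "move_arm", "payload": {"motion": [0,0,0,0.023,0,0.004,0,0,0,0,0.023,0,0,0,0,0,0,0.023,0,0,0,0,0,0,0.023,0,0,0,0,0,0,0.023,0,0,0,0,0,0,0.023,0,0,0,0,0,0,0.023,0,0,0,0,0,0,0.023,0,0,0,0,0,0,0.023,0,0,0,0,0,0,0.023,0,0,0]}}

```text
time: 16.68
tool_pos: [0.5998, 0.023, 0.0896]
ee_rot: [3.14, 0.0, 0.382]
wrist_force: [-4.8, -1.8, 8.0]
width: 0.0199
finger_force: 29.9
```

Call:
{"api": "move_arm", "payload": {"motion": [0,0,0,0.023,0,0.002,0,0,0,0,0.023,0,0,0,0,0,0,0.023,0,0,0,0,0,0,0.023,0,0,0,0,0,0,0.023,0,0,0,0,0,0,0.023,0,0,0,0,0,0,0.023,0,0,0,0,0,0,0.023,0,0,0,0,0,0,0.023,0,0,0]}}

```text
time: 17.43
tool_pos: [0.619, 0.0307, 0.0895]
ee_rot: [3.14, 0.0, 0.382]
wrist_force: [-4.7, -1.8, 7.9]
width: 0.0196
finger_force: 29.9
```

Call:
{"api": "move_arm", "payload": {"motion": [0,0,0,0.023,0,0.002,0,0,0,0,0.023,0,0,0,0,0,0,0.023,0,0,0,0,0,0,0.02,0,0,0,0,0,0,0.02,0,0,0,0,0,0,0.01,0,0,0,0,0,0,0,0,0,0,0,0,0,0,0,0,0]}}

```text
time: 18.1
tool_pos: [0.6301, 0.0352, 0.0894]
ee_rot: [3.14, 0.0, 0.382]
wrist_force: [-3.7, -1.8, 7.2]
width: 0.0198
finger_force: 29.9
```

Back stroke.

Call:
{"api": "move_arm", "payload": {"motion": [0,0,0,-0.01,0,0.002,0,0,0,0,-0.02,0,0,0,0,0,0,-0.023,0,0,0,0,0,0,-0.023,0,0,0,0,0,0,-0.023,0,0,0,0,0,0,-0.023,0,0,0]}}

```text
time: 18.6
tool_pos: [0.623, 0.0321, 0.0909]
ee_rot: [3.138, -0.011, 0.383]
wrist_force: [4.7, 1.1, 7.1]
width: 0.0198
finger_force: 29.9
```

Call:
{"api": "move_arm", "payload": {"motion": [0,0,0,-0.023,0,0.003,0,0,0,0,-0.023,0,0,0,0,0,0,-0.023,0,0,0,0,0,0,-0.023,0,0,0,0,0,0,-0.023,0,0,0,0,0,0,-0.023,0,0,0,0,0,0,-0.023,0,0,0,0,0,0,-0.023,0,0,0]}}

```text
time: 19.27
tool_pos: [0.6062, 0.0252, 0.0908]
ee_rot: [3.138, -0.012, 0.383]
wrist_force: [4.7, 2.0, 6.1]
width: 0.0198
finger_force: 29.9
```

Call:
{"api": "move_arm", "payload": {"motion": [0,0,0,-0.023,0,0.006,0,0,0,0,-0.023,0,0,0,0,0,0,-0.023,0,0,0,0,0,0,-0.023,0,0,0,0,0,0,-0.023,0,0,0,0,0,0,-0.023,0,0,0,0,0,0,-0.023,0,0,0,0,0,0,-0.023,0,0,0]}}

```text
time: 19.93
tool_pos: [0.5892, 0.0183, 0.0902]
ee_rot: [3.138, -0.012, 0.383]
wrist_force: [3.5, 0.8, 7.0]
width: 0.0199
finger_force: 29.9
```

Call:
{"api": "move_arm", "payload": {"motion": [0,0,0,-0.023,0,0.003,0,0,0,0,-0.023,0,0,0,0,0,0,-0.023,0,0,0,0,0,0,-0.023,0,0,0,0,0,0,-0.023,0,0,0,0,0,0,-0.023,0,0,0,0,0,0,-0.023,0,0,0,0,0,0,-0.023,0,0,0,0,0,0,-0.023,0,0,0,0,0,0,-0.023,0,0,0]}}

```text
time: 20.77
tool_pos: [0.5681, 0.0097, 0.09]
ee_rot: [3.138, -0.012, 0.383]
wrist_force: [4.8, 2.0, 6.9]
width: 0.02
finger_force: 29.9
```

Call:
{"api": "move_arm", "payload": {"motion": [0,0,0,-0.023,0,0.002,0,0,0,0,-0.023,0,0,0,0,0,0,-0.023,0,0,0,0,0,0,-0.023,0,0,0,0,0,0,-0.023,0,0,0,0,0,0,-0.023,0,0,0,0,0,0,-0.02,0,0,0,0,0,0,-0.01,0,0,0,0,0,0,0,0,0,0,0,0,0,0,0,0,0,0]}}

```text
invalid input
```

```bash
python3 -c "
from h import *
go(.4465,.2929,.12,8.8)"
```

```text
t 20.7667 pos [0.5681 0.0097 0.09  ] yaw [179.77  -0.7   21.93] F [4.8 2.  6.9] w 0.02 ff 29.9
turn [ 0.003 -0.016  0.292] shift [-0.067 -3.08  -0.314] rows 7.426144418906856
```

The last row had the wrong count of numbers, so I resend the call.

Call:
{"api": "move_arm", "payload": {"motion": [0,0,0,-0.023,0,0.002,0,0,0,0,-0.023,0,0,0,0,0,0,-0.023,0,0,0,0,0,0,-0.023,0,0,0,0,0,0,-0.023,0,0,0,0,0,0,-0.023,0,0,0,0,0,0,-0.02,0,0,0,0,0,0,-0.01,0,0,0,0,0,0,0,0,0,0,0,0,0,0,0,0,0]}}

```text
time: 21.6
tool_pos: [0.5526, 0.0033, 0.0898]
ee_rot: [3.137, -0.012, 0.383]
wrist_force: [4.1, 1.7, 8.5]
width: 0.0198
finger_force: 29.9
```

```bash
python3 -c "
from h import *
go(.4465,.2929,.12,8.8)"
```

```text
t 21.6 pos [0.5526 0.0033 0.0898] yaw [179.76  -0.7   21.92] F [4.1 1.7 8.5] w 0.0198 ff 29.9
turn [ 0.004 -0.016  0.292] shift [ 0.101 -3.081 -0.314] rows 7.430399243196251
```

Stroke complete at about -42 mm. Next I lift off and carry the stone back.

Call:
{"api": "move_arm", "payload": {"motion": [0,0,0,0,0,-0.1,0,0,0,0,0,0,-0.25,0,0,0,0,0.014,-0.385,0,0,0,0,0,0.014,-0.385,0,0,0,0,0,0.014,-0.385,0,0,0,0,0,0.014,-0.385,0,0,0,0,0,0.014,-0.385,0,0,0,0,0,0.014,-0.385,0,0,0,0,0,0.014,-0.385,0,0,0,0,0,0.014,-0.385,0,0,0,0,0.145,0,0,0,0,0,0,0.145,0,0,0,0]}}

```text
time: 22.6
tool_pos: [0.4413, 0.2947, 0.1197]
ee_rot: [3.141, 0.002, 0.154]
wrist_force: [0.0, -0.9, -1.6]
width: 0.0197
finger_force: 29.9
```

Call:
{"api": "move_arm", "payload": {"motion": [0,0,0,0,0,0,0,0,0,0,0,0,0,0,0,0,0,0,0,0,0]}}

```text
time: 22.85
tool_pos: [0.4431, 0.2923, 0.1201]
ee_rot: [3.141, 0.001, 0.156]
wrist_force: [0.0, 0.7, -1.3]
width: 0.0201
finger_force: 29.9
```

```bash
python3 -c "
from h import *
go(.4500,.2965,.031,9.5)"
```

```text
t 22.85 pos [0.4431 0.2923 0.1201] yaw [1.7997e+02 5.0000e-02 8.9600e+00] F [ 0.   0.7 -1.3] w 0.0201 ff 29.9
turn [ 0.001  0.001 -0.012] shift [ 0.075 -0.031  0.891] rows 2.14546993395833
```

Call:
{"api": "move_arm", "payload": {"motion": [0,0,-0.012,0.075,-0.03,0.3,0,0,0,0,0,0,0.3,0,0,0,0,0,0,0.18,0,0,0,0,0,0,0.06,0,0,0,0,0,0,0.03,0,0,0,0,0,0,0,0,0,0,0,0,0,0,0]}}

```text
time: 23.43
tool_pos: [0.4514, 0.2973, 0.0351]
ee_rot: [-3.141, -0.003, 0.164]
wrist_force: [-0.2, 0.5, -1.8]
width: 0.0195
finger_force: 29.9
```

Call:
{"api": "move_arm", "payload": {"motion": [0,0,0,0,0,0.03,0,0,0,0,0,0,0.02,0,0,0,0,0,0,0,0]}}

```text
time: 23.68
tool_pos: [0.4506, 0.2972, 0.0291]
ee_rot: [-3.141, -0.001, 0.164]
wrist_force: [-0.4, -0.7, -1.7]
width: 0.02
finger_force: 29.9
```

Call:
{"api": "move_arm", "payload": {"motion": [0,0,0,0,0,0.015,0,0,0,0,0,0,0,0,0,0,0,0,0,0,0]}}

```text
time: 23.93
tool_pos: [0.4507, 0.2972, 0.029]
ee_rot: [-3.141, -0.002, 0.164]
wrist_force: [-2.4, -0.9, 5.4]
width: 0.0201
finger_force: 29.9
```

Contact. I release the stone, lift, and check both objects numerically, since the picture budget is used up.

Call:
{"api": "move_arm", "payload": {"motion": [0,0,0,0,0,0,0.2,0,0,0,0,0,0,0.45,0,0,0,0,0,0,0.45,0,0,0,0,0,0,0.45,0,0,0,0,0,-0.2,0.45,0,0,0,0,0,-0.4,0.45,0,0,0,0,0,-0.4,0.45,0,0,0,-0.35,0,-0.2,0.45,0,0,0,-0.35,0,-0.2,0.45,0,0,0,0,0,0,0.45,0,0,0,0,0,0,0.45]}}

```text
time: 24.85
tool_pos: [0.3813, 0.2861, 0.1691]
ee_rot: [-3.14, -0.005, 0.165]
wrist_force: [-0.0, -0.0, 0.3]
width: 0.0423
finger_force: 0.0
```

```bash
python3 -c "
from h import *
go(.45,.3,.2,9)
w=snap('wrist','wrist8.png');s=snap('scene','scene4.png')
a=w2p('wrist8.png',np.array([.4505,.2972,.056])).astype(int);print('expect',a)
h=cv2.cvtColor(w,cv2.COLOR_BGR2GRAY);m=np.zeros_like(h);r=55
m[max(a[1]-r,0):a[1]+r,a[0]-r:a[0]+r]=(h[max(a[1]-r,0):a[1]+r,a[0]-r:a[0]+r]<38)*255
n,l,st,c=cv2.connectedComponentsWithStats(m)
k=1+np.argmax(st[1:,4]);print(st[k]);q=cv2.minAreaRect(np.argwhere(l==k)[:,::-1].astype(np.float32));print(q)
B=cv2.boxPoints(q);P=np.array([p2w('wrist8.png',u,v,.056)[:2] for u,v in B]);print(P.mean(0),[np.linalg.norm(P[i]-P[i-1]).round(4) for i in range(4)],[np.degrees(np.arctan2(*(P[i]-P[i-1])[::-1])).round(1) for i in range(4)])
d=w2p('scene4.png',np.array([.59,.021,.05])).astype(int);b=cv2.imread('pics/scene3.png')
sl=np.s_[d[1]-40:d[1]+40,d[0]-40:d[0]+40]
print('nest-diff',(cv2.absdiff(s,b)[sl].max(2)>40).mean(), np.argwhere(cv2.absdiff(s,b)[sl].max(2)>40).mean(0))
"
```

```text
t 24.85 pos [0.3813 0.2861 0.1691] yaw [-179.9    -0.28    9.48] F [-0.  -0.   0.3] w 0.0423 ff 0.0
turn [-0.002 -0.006  0.011] shift [ 0.702 -0.024 -0.306] rows 1.8381049584128892
expect [280 119]
[ 269   92   24   58 1348]
((280.5, 120.5), (57.0, 23.0), 90.0)
[0.44947534 0.29738474] [np.float64(0.0436), np.float64(0.0178), np.float64(0.0436), np.float64(0.0185)] [np.float64(9.1), np.float64(-80.6), np.float64(-170.0), np.float64(99.5)]
nest-diff 0.215 [21.60828488 25.30668605]
```

The stone stands upright in its rest, about 4 mm off centre each way. Land height during the strokes (stone underside at about 67–68 mm) was consistent with the cover staying latched, and the arm touches nothing, so I hand in.

```bash
python3 -c "
from bench import robot
print(robot.close_job())"
```

```text
the job is handed in; nothing more can be done
None
```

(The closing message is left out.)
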